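# Bore-gauge the dough roller sleeves

## Robot

A 6-joint arm with a two-finger parallel gripper is mounted at the origin on the work surface. World frame = base frame: x ahead of the robot, y to its left, z up, the work surface at z = 0. Lengths are in m, angles in rad, forces in N, time in s.
With the tool pointing down it reaches from about 0.325 to 0.775 m from the base axis. Payload 5.5 kg.
Tool frame: the origin (TCP) lies at the very end of the fingers, on their centre line; the grasp point (between the pads) lies 19 mm behind it (bot.grip_point_offset is the distance from the TCP to the grasp point, in m); z points along the fingers, y is the line along which they close (so a half turn about z gives the same grasp; the last joint's range is limited). The gripper opens to 88 mm and grips with 3 to 60 N. Pads are 20 mm wide; open, the fingers measure 115 mm over their backs; the gripper's body (75 mm by 178 mm) begins 61 mm behind the grasp point.
Start: joints at [-1.181, 0.091, 1.231, -0, 1.82, -0.057], TCP at [0.259, -0.541, 0.223] pointing down, gripper open.
Joint ranges: [-2.87, 2.87], [-0.86, 2.18], [0.17, 2.46], [-1.51, 4.65], [0.06, 2.69], [-2.65, 2.65]. Speed limits (rad/s): [2.57, 2.57, 3.01, 3.14, 3.14, 3.14].

## Interface

Orientations are given as [roll, pitch, yaw] about the fixed x, y, z axes, in that order (R = Rz(yaw) Ry(pitch) Rx(roll)).
In Python, from station import bot gives the robot as it stands.
- The arm moves only by the tool apply_moves, never from a script. Its argument "rows" is one flat list of numbers, 7 for each row, row after row: the turn, a rotation vector about the world's x, y, z in degrees, then the shift along the world's x, y, z in m, then the finger opening in m, from 0 to 0.0878. In form: [wx, wy, wz, x, y, z, jaw, wx, wy, wz, x, y, z, jaw, ...]. A call has 1 to 5 rows; each row shifts and turns the commanded pose from where the row before left it; what a row does not reach is not made up. A row lasts 1/8 s, in which the tool goes at most 62.5 mm and 10.7 degrees, less where a joint would pass 70% of its speed; a pose out of reach is approached as far as the arm can. A call with a gripper value outside its range is refused whole. The fingers move at their own pace and stop on an object; the grip force is fixed at half the most. Time passes only in rows, so rows that do not move let the fingers close. It gives the time, the measured TCP pose, the force, the opening and the grip force at its end, in the units of the state.
- bot.observe(): the state, without advancing time (a new reading comes with each control period).
- bot.camera(name): name is "side" or "top" or "wrist"; returns a dict with "img" (400x640x3 uint8, red, green, blue), "depth" (400x640 float32, m along the optical axis (not along the pixel's ray), 0 where there is no reading), "fx", "fy", "cx", "cy" (pixels), "T" (4x4, takes a point from camera to world coordinates). Camera axes: x right, y down, z forward; pixel columns grow to the right and rows downward; lengths in m; the calibration is good to about 2 mm. A picture is of the moment at which its call begins.
- bot.finish_job(): hands the job in; it is judged then, once.
Trained networks look in a picture, given as the dict that the camera call returned (one of the last four; its "shot" number tells which), for a name from the list of things; names that differ only in an ending like _2 or _b are one class to them, and where a whole thing is asked for, a point or a joint stands for the part that bears it (a point fixed in the world has none). Each returns a list of dicts, best first, with "p" (0 to 1); they miss things now and then, are a little off and sometimes report something else, mostly with a low value. They report only what shows in the picture. A call takes as long as a camera call.
- bot.recognise(name, picture): "extent" ([centre column, centre row, width, height] in pixels, round what is visible of it).
- bot.regions_of(name, picture): "mask" (400x640 bool, what is visible of it) and "extent" ([centre column, centre row, width, height] in pixels, round what is visible of it).
The state is a dict: "clock": time; "joint_positions": joint angles; "qd": joint speeds; "joint_torque": joint torques, N m; "position": TCP position; "eef_rot": TCP orientation; "contact_force": force on the tool from outside, world axes, zero at the start; "wrist_torque": the same for the moment, N m; "finger_gap": finger opening in m; "grip_force": force on a finger pad.
Only numpy, scipy, OpenCV 4.12 (cv2) and the standard library are available. Lean on these libraries where they do the work, as an engineer would, in place of code of your own. Each camera call takes 0.05 s, during which the arm holds its last target. There are 200 camera calls.

## Task

Two washed white roller sleeves stand on the bakery bench. Sort them with the bore gauge: slide the sleeve that fits down through the gauge's bore so that it ends up in the catch box underneath, and stand the one that is too thick for the bore upright in the dark reject tray.

Things in the scene. Friction and masses are not known exactly. Their poses are not given: they have to be found in the camera images.
- thin_sleeve: The sleeve that fits: a plain white plastic tube standing upright on the bench, outer diameter 38 mm, 60 mm tall, with a 20 mm hole along its axis, 50 to 100 g. Origin at its centre, 30 mm above its foot; z along its axis. It starts beside the thick sleeve, either one to the left.
- thick_sleeve: The sleeve that is too thick: a plain white plastic tube standing upright on the bench, outer diameter 56 mm, 60 mm tall, with a 20 mm hole along its axis, 120 to 250 g. Origin at its centre, 30 mm above its foot; z along its axis.
- gauge: Fixed plate, 130 x 130 mm, top 92 mm up, on corner posts over an open catch box of that size (walls 30 mm high, floor 5 mm thick). In its centre a vertical open steel bore, 46 mm inside, 77 to 92 mm up; above it a funnel, 74 mm inside and 84 mm outside at the rim, 107 mm up. A sleeve let go in the bore drops into the box. Origin on the bore's axis at bench level; z up, x and y along the sides.
- reject_tray: The reject tray, fixed to the bench: a dark steel open square tray, 160 x 160 mm outside, walls 5 mm thick, rim 26 mm high, floor about 5 mm thick. Origin at its centre at bench level; z up, x and y along its sides.

How it is judged:
On the way:
1. the thin sleeve's foot is in the gauge's bore, the sleeve roughly upright (x of thin_sleeve in the frame of gauge between -0.012 and 0.012 m and y of thin_sleeve in the frame of gauge between -0.012 and 0.012 m and z of thin_sleeve in the frame of gauge between 0.06 and 0.12 m and angle between thin_sleeve's own z axis and vertical below 0.5 rad).
At the end, for the whole second after the job is handed in: The thin sleeve has gone through the bore and rests in the catch box, centre within 55 mm of the bore axis in x and y and under 50 mm high; the thick sleeve rests upright (10 degrees) on the reject tray's floor, centre within 55 mm of the tray's centre in x and y (x of thin_sleeve in the frame of gauge between -0.055 and 0.055 m and y of thin_sleeve in the frame of gauge between -0.055 and 0.055 m and z of thin_sleeve in the frame of gauge between 0 and 0.05 m and x of thick_sleeve in the frame of reject_tray between -0.055 and 0.055 m and y of thick_sleeve in the frame of reject_tray between -0.055 and 0.055 m and z of thick_sleeve in the frame of reject_tray between 0.02 and 0.045 m and angle between thick_sleeve's own z axis and vertical below 0.17 rad and linear speed of each of thin_sleeve, thick_sleeve below 0.03 m/s); the robot touches nothing.
It also fails if it takes over 59 s, if anything falls off the work surface, if the arm or the gripper's body presses on something with over 40 N, if the wrist force passes 120 N, or if a joint passes its speed limit or range.

## Working session

There is one attempt and no reset: what is moved stays moved. The work goes in short steps, Python scripts to look and compute and a tool call to move; the robot and the scene stay as the last step left them, time stands still between calls to the robot, and variables do not carry over. Pictures are saved under pics/ and viewed, at most 10 in all, crops included, and the job is handed in when it is done.

Besides the shell and the picture viewer there is one more tool, called after "Emit:" as a command line: name --argument value ..., lists and objects as JSON in quotes. apply_moves: Moves the arm, as the interface text tells. Its arguments: {"type":"object","properties":{"rows":{"type":"array","items":{"type":"number"}}},"required":["rows"]}

```bash
mkdir -p pics; cat > h.py <<'E'
import numpy as np, cv2
from station import bot
def pts(c,mask):
    v,u=np.nonzero(mask&(c['depth']>0)); d=c['depth'][v,u]
    P=np.stack([(u-c['cx'])/c['fx']*d,(v-c['cy'])/c['fy']*d,d,np.ones_like(d)])
    return (c['T']@P)[:3].T
E
python3 - <<'E'
from h import *
np.set_printoptions(precision=4,suppress=True)
for n in ['top','side']:
    c=bot.camera(n); im=c['img'][:,:,::-1].copy()
    print(n,c['T'][:3,3],c['fx'])
    for t in ['thin_sleeve','thick_sleeve','gauge','reject_tray']:
        for r in bot.regions_of(t,c)[:3]:
            p=pts(c,r['mask'])
            print(t,round(r['p'],2),np.round(r['extent']),len(p))
            if len(p)>20:
                zt=np.percentile(p[:,2],97); q=p[p[:,2]>zt-.006]
                print('  lo',np.percentile(p,2,0),'hi',np.percentile(p,98,0)); 
                print('  top minmax',np.percentile(q,1,0),np.percentile(q,99,0),cv2.minAreaRect((q[:,:2]*1000).astype(np.float32)))
    cv2.imwrite(f'pics/{n}0.png',im)
s=bot.observe();print(s)
E
```

```text
top [ 0.4344 -0.0053  0.9628] 418.6106826507083
thin_sleeve 0.57 [352. 196.  18.  14.] 258
  lo [ 0.5372 -0.0795  0.0001] hi [ 0.5721 -0.046   0.0639]
  top minmax [ 0.5376 -0.0817  0.0582] [ 0.5729 -0.0469  0.0645] ((555.274169921875, -64.33159637451172), (35.42653274536133, 34.85424041748047), 0.4681733548641205)
thick_sleeve 0.83 [283. 210.  31.  28.] 572
  lo [ 0.4952  0.0622 -0.0003] hi [0.5477 0.1155 0.0639]
  top minmax [0.497  0.0633 0.0579] [0.5474 0.1155 0.0645] ((522.1945190429688, 89.51486206054688), (54.700592041015625, 53.706459045410156), 45.52385711669922)
gauge 0.96 [458. 212.  87.  79.] 4752
  lo [ 0.4459 -0.3568  0.0034] hi [ 0.5905 -0.2145  0.1084]
  top minmax [ 0.4793 -0.3293  0.1018] [ 0.5589 -0.2503  0.1107] ((519.2352905273438, -289.5406799316406), (80.05035400390625, 80.95857238769531), 0.759024441242218)
reject_tray 0.77 [205. 191.  89.  81.] 5029
  lo [0.488  0.1919 0.0024] hi [0.6533 0.3605 0.0285]
  top minmax [0.4779 0.1822 0.0222] [0.6614 0.368  0.0306] ((569.9882202148438, 275.629638671875), (160.73831176757812, 159.9305419921875), 76.44255065917969)

[... 896 characters left out ...]
.1923 0.0027] hi [0.6559 0.3657 0.027 ]
  top minmax [0.4794 0.1852 0.0208] [0.6631 0.3708 0.0286] ((570.733154296875, 276.8021545410156), (162.51806640625, 160.5695343017578), 76.64299011230469)
{'clock': 0.5, 'joint_positions': array([-1.1807,  0.0911,  1.2307,  0.    ,  1.8198, -0.0566]), 'qd': array([-0.0005, -0.0003, -0.0023,  0.0007, -0.0009,  0.0016]), 'joint_torque': array([ -0.0006, -44.5669, -40.6093,   0.0698,   0.0198,  -0.    ]), 'position': array([ 0.2593, -0.5411,  0.2226]), 'eef_rot': array([-3.1415, -0.    ,  0.4468]), 'contact_force': array([-0.1267,  0.0766, -1.0998]), 'wrist_torque': array([-0.0551,  0.0263, -0.0145]), 'grip_force': 0.0, 'finger_gap': 0.08809003966187862}
```

View pics/top0.png

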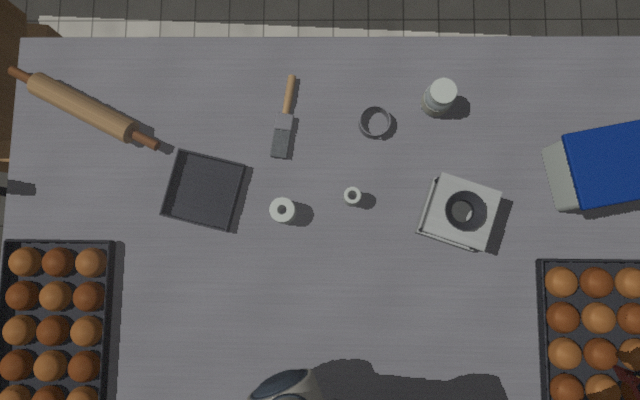

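The top view shows the thin sleeve at (352,196), the thick one at (283,210), the gauge bore at about (460,211) and the tray at (205,191). The network results agree with this. I'll move now and take a wrist look at the gauge on the way.

Emit:
apply_moves --rows '[0, 0, 0, 0.032, 0.052, 0, 0.087, 0, 0, 0, 0.032, 0.052, 0, 0.087, 0, 0, 0, 0.032, 0.052, 0, 0.087, 0, 0, 0, 0.032, 0.052, 0.02, 0.087, 0, 0, 0, 0.032, 0.05, 0.02, 0.087]'

```text
clock: 1.12
position: [0.4189, -0.2828, 0.2625]
eef_rot: [3.142, -0.0, 0.447]
contact_force: [0.4, 0.4, 0.2]
finger_gap: 0.087
grip_force: 0.0
```

```bash
cat > w.py <<'E'
import sys
from h import *
np.set_printoptions(precision=4,suppress=True)
c=bot.camera('wrist'); cv2.imwrite(f'pics/{sys.argv[1]}.png',c['img'][:,:,::-1])
for t in sys.argv[2:]:
    for r in bot.regions_of(t,c)[:2]:
        p=pts(c,r['mask']); print(t,round(r['p'],2),np.round(r['extent']),len(p))
        if len(p)>20:
            zt=np.percentile(p[:,2],95); q=p[p[:,2]>zt-.006]
            print(zt,cv2.minEnclosingCircle((q[:,:2]*1000).astype(np.float32)),cv2.minAreaRect((q[:,:2]*1000).astype(np.float32)))
s=bot.observe();print(s['clock'],s['position'],s['eef_rot'],s['finger_gap'],s['grip_force'],s['contact_force'])
E
python3 w.py w1 gauge thin_sleeve
```

```text
gauge 0.91 [372.  94. 180. 183.] 17218
0.10572813616041069 ((519.5077514648438, -291.2801208496094), 41.47511672973633) ((519.8170166015625, -291.1981201171875), (82.11617279052734, 81.8912124633789), 26.271156311035156)
1.275 [ 0.4199 -0.2827  0.2639] [ 3.1387 -0.0017  0.4518] 0.08701782291643542 0.0 [ 0.1069 -0.0674  0.6544]
```

View pics/w1.png

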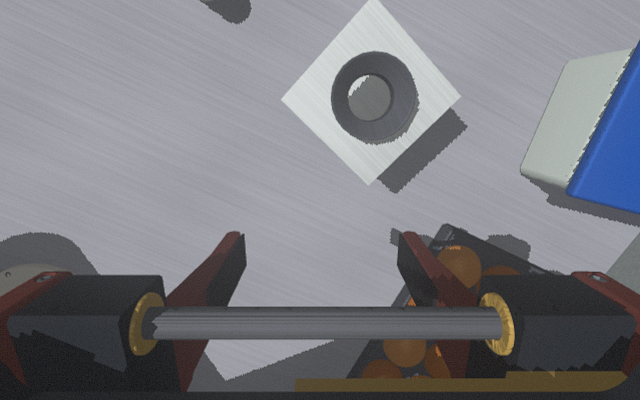

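Gauge bore is at (373,97) in the wrist view, which gives a centre of about (0.520, -0.290). That matches the other cameras. Next is the thin sleeve.

Emit:
apply_moves --rows '[0, 0, 0, 0.027, 0.044, -0.016, 0.087, 0, 0, 0, 0.027, 0.044, -0.016, 0.087, 0, 0, 0, 0.027, 0.044, -0.016, 0.087]'

```text
clock: 1.65
position: [0.4994, -0.1528, 0.2128]
eef_rot: [-3.142, 0.001, 0.444]
contact_force: [-0.4, 0.4, -0.1]
finger_gap: 0.0866
grip_force: 0.0
```

```bash
python3 w.py w2 thin_sleeve thick_sleeve
```

```text
thin_sleeve 0.79 [268.  96.  46.  41.] 1287
0.06060305812240859 ((556.0797729492188, -65.34374237060547), 18.918853759765625) ((556.1724853515625, -65.62772369384766), (36.54775619506836, 36.51338195800781), 18.878902435302734)
thick_sleeve 0.85 [116.  58.  91.  65.] 4586
0.06068222362630889 ((523.7338256835938, 86.96617126464844), 28.476015090942383) ((523.46337890625, 86.39100646972656), (54.97334289550781, 54.88614273071289), 19.3381404876709)
1.8 [ 0.4991 -0.152   0.2119] [-3.1393  0.0027  0.4491] 0.08712815307659272 0.0 [-0.3806 -0.5148 -0.2975]
```

Emit:
apply_moves --rows '[0, 0, 0, 0.028, 0.043, -0.02, 0.087, 0, 0, 0, 0.028, 0.043, -0.02, 0.087, 0, 0, 0, 0, 0, -0.05, 0.087, 0, 0, 0, 0, 0, -0.05, 0.087, 0, 0, 0, 0, 0, -0.043, 0.087]'

```text
clock: 2.42
position: [0.5546, -0.069, 0.0292]
eef_rot: [3.141, 0.001, 0.445]
contact_force: [0.1, 0.5, -0.6]
finger_gap: 0.0868
grip_force: 0.0
```

Emit:
apply_moves --rows '[0, 0, 0, 0, 0, 0, 0.03, 0, 0, 0, 0, 0, 0, 0.03, 0, 0, 0, 0, 0, 0, 0.03, 0, 0, 0, 0, 0, 0, 0.03, 0, 0, 0, 0, 0, 0, 0.03]'

```text
clock: 3.05
position: [0.5558, -0.0666, 0.032]
eef_rot: [3.141, -0.001, 0.447]
contact_force: [-0.3, 0.6, 0.3]
finger_gap: 0.0402
grip_force: 0.3
```

Emit:
apply_moves --rows '[0, 0, 0, 0, 0, 0, 0.03, 0, 0, 0, 0, 0, 0, 0.03, 0, 0, 0, 0, 0, 0.03, 0.03, 0, 0, 0, 0, 0, 0.05, 0.03, 0, 0, 0, 0, 0, 0.06, 0.03]'

```text
clock: 3.68
position: [0.5544, -0.0664, 0.1705]
eef_rot: [-3.139, 0.003, 0.447]
contact_force: [1.6, -0.2, 0.4]
finger_gap: 0.0378
grip_force: 30.0
```

Emit:
apply_moves --rows '[0, 0, 0, -0.007, -0.045, 0, 0.03, 0, 0, 0, -0.007, -0.045, 0, 0.03, 0, 0, 0, -0.007, -0.045, 0, 0.03, 0, 0, 0, -0.007, -0.045, 0, 0.03, 0, 0, 0, -0.008, -0.045, 0, 0.03]'

```text
clock: 4.3
position: [0.5188, -0.2929, 0.1703]
eef_rot: [-3.141, 0.001, 0.447]
contact_force: [0.5, 0.0, -0.1]
finger_gap: 0.0381
grip_force: 30.0
```

```bash
python3 - <<'E'
from h import *
for n in ['side','wrist']:
    c=bot.camera(n); cv2.imwrite(f'pics/{n}3.png',cv2.resize(c['img'][40:260,200:500,::-1],None,fx=2.5,fy=2.5) if n=='side' else c['img'][:,:,::-1])
    for r in bot.regions_of('thin_sleeve',c)[:2]:
        p=pts(c,r['mask']); print(n,r['p'],r['extent'],len(p), np.percentile(p,[3,50,97],0) if len(p) else '')
        v=p[(p[:,2]<.155)]
        # fit circle r=19 to the lateral surface
        from scipy.optimize import least_squares
        if len(v)>30: print(least_squares(lambda x:np.hypot(v[:,0]-x[0],v[:,1]-x[1])-.019,[.52,-.29],loss='soft_l1',f_scale=.002).x)
s=bot.observe();print(s['clock'],s['position'],s['finger_gap'])
E
```

```text
side 0.65 [334.7, 97.3, 17.4, 26.9] 221 [[ 0.50509573 -0.30200355  0.14122479]
 [ 0.52677095 -0.27661412  0.16286366]
 [ 0.53862962 -0.27098084  0.19857352]]
[ 0.52048593 -0.29216219]
wrist 0.83 [321.4, 254.6, 73.5, 105.0] 6101 [[ 0.50423782 -0.31064303  0.14797415]
 [ 0.52385521 -0.29429386  0.195093  ]
 [ 0.53724582 -0.27790837  0.198279  ]]
[ 0.51819707 -0.29603571]
4.5 [ 0.51888917 -0.29200579  0.17012606] 0.0372949782686829
```

View pics/side3.png

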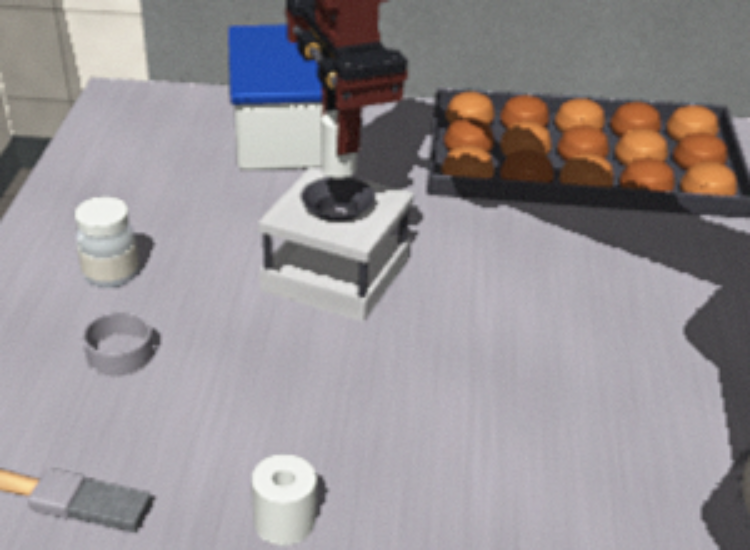

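The sleeve is held upright just above the funnel: sleeve at (337,150), funnel at (338,200) in the crop. I'll lower it into the bore.

Emit:
apply_moves --rows '[0, 0, 0, 0.001, 0.002, -0.02, 0.03, 0, 0, 0, 0, 0, -0.015, 0.03, 0, 0, 0, 0, 0, -0.012, 0.03, 0, 0, 0, 0, 0, -0.01, 0.03, 0, 0, 0, 0, 0, 0, 0.03]'

```text
clock: 5.12
position: [0.5199, -0.2892, 0.1128]
eef_rot: [-3.14, 0.001, 0.447]
contact_force: [-0.1, -0.6, -0.8]
finger_gap: 0.0375
grip_force: 30.0
```

Emit:
apply_moves --rows '[0, 0, 0, 0, 0, 0, 0.06, 0, 0, 0, 0, 0, 0, 0.06, 0, 0, 0, 0, 0, 0, 0.06, 0, 0, 0, 0, 0, 0.04, 0.087, 0, 0, 0, 0, 0, 0.05, 0.087]'

```text
clock: 5.75
position: [0.5197, -0.2893, 0.2038]
eef_rot: [-3.139, 0.002, 0.447]
contact_force: [-0.0, 1.0, 0.0]
finger_gap: 0.0763
grip_force: 0.0
```

Emit:
apply_moves --rows '[0, 0, 0, 0, 0.055, 0, 0.087, 0, 0, 0, 0, 0.055, 0, 0.087, 0, 0, 0, 0, 0.055, 0, 0.087, 0, 0, 0, 0, 0.055, 0, 0.087, 0, 0, 0, 0, 0.055, 0, 0.087]'

```text
clock: 6.38
position: [0.5201, -0.013, 0.2045]
eef_rot: [3.141, -0.001, 0.447]
contact_force: [0.6, -0.3, 0.1]
finger_gap: 0.0869
grip_force: 0.0
```

```bash
python3 - <<'E'
from h import *
for n in ['side','top']:
    c=bot.camera(n)
    if n=='side': cv2.imwrite(f'pics/side4.png',cv2.resize(c['img'][80:270,220:460,::-1],None,fx=3,fy=3))
    for t in ['thin_sleeve','thick_sleeve']:
      for r in bot.regions_of(t,c)[:1]:
        p=pts(c,r['mask']); print(n,t,r['p'],r['extent'],len(p), np.percentile(p,[3,50,97],0) if len(p) else '')
E
python3 w.py w4 thick_sleeve
```

```text
side thick_sleeve 0.71 [310.9, 242.1, 28.4, 31.9] 772 [[0.49736859 0.07178975 0.00496279]
 [0.52136449 0.10710457 0.05193969]
 [0.54701112 0.11773398 0.06150161]]
top thin_sleeve 0.78 [462.9, 212.8, 14.5, 13.7] 178 [[ 0.50549648 -0.30442964  0.01134338]
 [ 0.52254746 -0.29705154  0.06452734]
 [ 0.53492119 -0.27912146  0.06818543]]
thick_sleeve 0.91 [232. 140.  69.  58.] 3024
0.06064419873645915 ((522.9330444335938, 87.34162139892578), 27.98046112060547) ((523.5574340820312, 87.12814331054688), (54.855716705322266, 54.04634094238281), 76.1786117553711)
6.775 [ 0.5204 -0.016   0.204 ] [3.1413 0.0002 0.4447] 0.08721587687736546 0.0 [-0.3414 -0.3858 -0.7631]
```

View pics/side4.png

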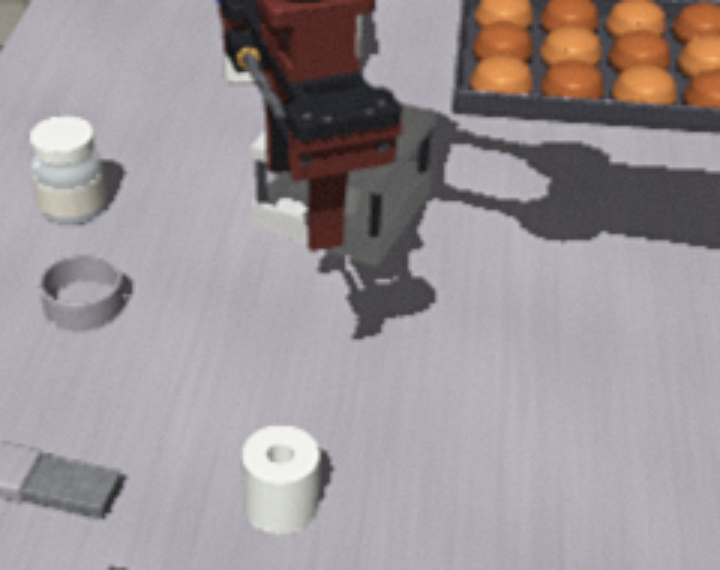

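The thin sleeve has dropped through and stands in the box, with its top about 0.066 m up on the bore axis. The thick one still stands at (281,480) in the crop.

Emit:
apply_moves --rows '[0, 0, 0, 0.002, 0.052, 0, 0.087, 0, 0, 0, 0.001, 0.051, -0.02, 0.087, 0, 0, 0, 0, 0, -0.055, 0.087, 0, 0, 0, 0, 0, -0.055, 0.087, 0, 0, 0, 0, 0, -0.043, 0.087]'

```text
clock: 7.4
position: [0.5227, 0.0871, 0.0284]
eef_rot: [-3.141, 0.002, 0.445]
contact_force: [-0.1, 0.3, 0.1]
finger_gap: 0.0871
grip_force: 0.0
```

Emit:
apply_moves --rows '[0, 0, 0, 0, 0, 0, 0.045, 0, 0, 0, 0, 0, 0, 0.045, 0, 0, 0, 0, 0, 0, 0.045, 0, 0, 0, 0, 0, 0, 0.045, 0, 0, 0, 0, 0, 0, 0.045]'

```text
clock: 8.02
position: [0.5249, 0.0886, 0.0339]
eef_rot: [3.14, -0.004, 0.447]
contact_force: [-0.4, 0.2, 7.0]
finger_gap: 0.056
grip_force: 30.0
```

Emit:
apply_moves --rows '[0, 0, 0, 0, 0, 0, 0.045, 0, 0, 0, 0, 0, 0.02, 0.045, 0, 0, 0, 0, 0, 0.03, 0.045, 0, 0, 0, 0, 0, 0.02, 0.045, 0, 0, 0, 0, 0, 0, 0.045]'

```text
clock: 8.65
position: [0.5245, 0.0885, 0.1036]
eef_rot: [3.14, -0.004, 0.447]
contact_force: [0.2, 0.2, -2.7]
finger_gap: 0.0558
grip_force: 30.0
```

Emit:
apply_moves --rows '[0, 0, 0, 0.012, 0.047, 0, 0.045, 0, 0, 0, 0.012, 0.047, 0, 0.045, 0, 0, 0, 0.012, 0.047, 0, 0.045, 0, 0, 0, 0.01, 0.047, 0, 0.045, 0, 0, 0, 0, 0, -0.03, 0.045]'

```text
clock: 9.28
position: [0.5702, 0.2802, 0.0717]
eef_rot: [-3.141, -0.004, 0.451]
contact_force: [-0.8, -0.3, -2.3]
finger_gap: 0.0558
grip_force: 30.0
```

Emit:
apply_moves --rows '[0, 0, 0, 0, 0, -0.015, 0.045, 0, 0, 0, 0, 0, -0.01, 0.045, 0, 0, 0, 0, 0, -0.004, 0.045, 0, 0, 0, 0, 0, 0, 0.045]'

```text
clock: 9.78
position: [0.5696, 0.276, 0.0426]
eef_rot: [3.142, -0.001, 0.446]
contact_force: [-0.3, -0.6, -2.1]
finger_gap: 0.056
grip_force: 30.0
```

```bash
python3 - <<'E'
from h import *
c=bot.camera('side'); cv2.imwrite('pics/side5.png',cv2.resize(c['img'][190:390,190:420,::-1],None,fx=3,fy=3))
for r in bot.regions_of('thick_sleeve',c)[:1]:
    p=pts(c,r['mask']); print(r['p'],r['extent'],len(p), np.percentile(p,[3,50,97],0) if len(p) else '')
s=bot.observe();print(s['clock'],s['position'],s['finger_gap'],s['contact_force'])
E
```

```text
0.66 [276.9, 326.2, 21.9, 5.5] 71 [[0.54580808 0.29170953 0.01205002]
 [0.55776381 0.30165518 0.01852703]
 [0.57259725 0.30491296 0.02791515]]
9.875 [0.56986092 0.27626091 0.04320936] 0.05568919012248036 [-0.00473374 -0.35416375 -2.26985512]
```

View pics/side5.png

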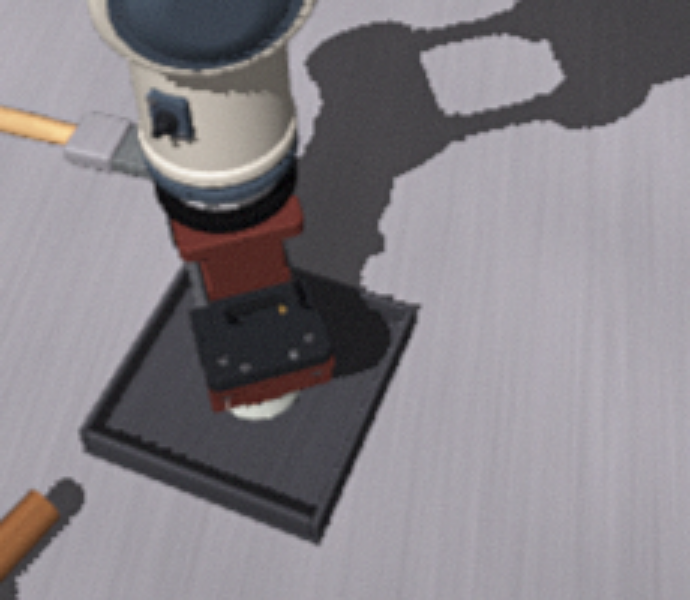

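The sleeve is still held inside the tray, with its foot visible at (262,405) in the crop, a few mm above the floor. I'll lower it gently until it touches.

Emit:
apply_moves --rows '[0, 0, 0, 0, 0, -0.002, 0.045, 0, 0, 0, 0, 0, -0.002, 0.045, 0, 0, 0, 0, 0, 0, 0.045]'

```text
clock: 10.25
position: [0.5695, 0.2764, 0.0389]
eef_rot: [3.141, -0.001, 0.447]
contact_force: [-1.5, -1.6, 2.3]
finger_gap: 0.0559
grip_force: 30.0
```

Force changed from -2.2 N to +2.3 N, so the foot is on the floor. Releasing.

Emit:
apply_moves --rows '[0, 0, 0, 0, 0, 0, 0.087, 0, 0, 0, 0, 0, 0, 0.087, 0, 0, 0, 0, 0, 0, 0.087, 0, 0, 0, 0, 0, 0.03, 0.087, 0, 0, 0, 0, 0, 0.05, 0.087]'

```text
clock: 10.88
position: [0.568, 0.2758, 0.1161]
eef_rot: [-3.141, 0.005, 0.447]
contact_force: [0.2, 0.2, 0.2]
finger_gap: 0.0869
grip_force: 0.0
```

Emit:
apply_moves --rows '[0, 0, 0, -0.02, 0, 0.05, 0.087, 0, 0, 0, -0.05, -0.03, 0.02, 0.087, 0, 0, 0, -0.05, -0.03, 0, 0.087, 0, 0, 0, -0.04, -0.03, 0, 0.087, 0, 0, 0, 0, 0, 0, 0.087]'

```text
clock: 11.5
position: [0.4076, 0.1852, 0.1887]
eef_rot: [3.141, -0.002, 0.446]
contact_force: [1.0, 1.8, -0.9]
finger_gap: 0.087
grip_force: 0.0
```

```bash
python3 - <<'E'
from h import *
c=bot.camera('side'); cv2.imwrite('pics/side6.png',c['img'][:,:,::-1])
d=bot.camera('top')
for cc in (c,d):
  for t in ['thin_sleeve','thick_sleeve']:
    for r in bot.regions_of(t,cc)[:1]:
      p=pts(cc,r['mask']); print(t,r['p'],r['extent'],len(p), np.percentile(p,[3,50,97],0) if len(p) else '')
print(bot.observe()['position'])
E
```

```text
thin_sleeve 0.58 [333.1, 145.1, 15.3, 12.0] 127 [[ 0.4741954  -0.279075    0.00668448]
 [ 0.5224479  -0.27171497  0.02543119]
 [ 0.53779297  0.12264634  0.30371842]]
thick_sleeve 0.74 [274.5, 310.4, 35.0, 40.6] 1117 [[0.541396   0.25340733 0.00579228]
 [0.56563696 0.2896276  0.06145529]
 [0.59242079 0.30433151 0.06663315]]
thin_sleeve 0.75 [458.8, 214.0, 15.0, 15.2] 199 [[ 0.50480028 -0.30259377  0.01209274]
 [ 0.5235486  -0.29571567  0.06500295]
 [ 0.53690862 -0.27702468  0.06890265]]
thick_sleeve 0.77 [199.9, 190.6, 34.2, 31.0] 738 [[0.54048823 0.24868583 0.00551223]
 [0.56600841 0.27247058 0.06426575]
 [0.593083   0.31643571 0.06866874]]
[0.41002149 0.18684173 0.18777198]
```

View pics/side6.png

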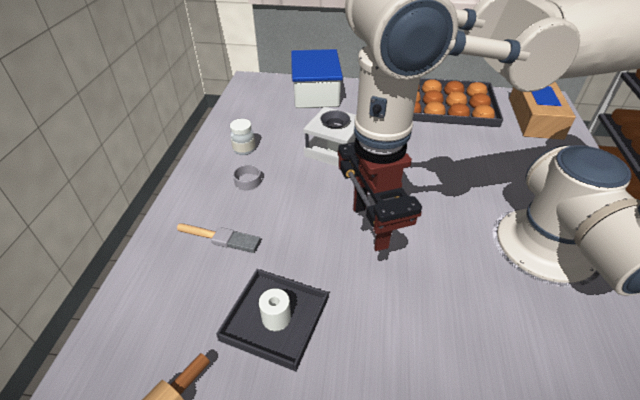

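The thick sleeve stands upright in the tray at (274,310). The thin one is in the catch box under the bore, near (333,145). The arm is clear of everything.

```bash
python3 -c "
from station import bot
print(bot.finish_job())"
```

```text
the job is handed in; nothing more can be done
None
```

The job is handed in at about 12 s: the last pictures show the thin sleeve in the catch box below the bore and the thick one upright near the centre of the reject tray; the hand-in gave no verdict.

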